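# Lock the slab roller's gear-case panel

## Task

The inspection panel on top of the slab roller's gear case has sprung ajar. Set a fingertip in the slot of its round quarter-turn fastener, press the panel shut without forcing it, and turn the fastener clockwise a full quarter turn to its stop, so that the panel stays locked down when you let go and move clear. Only push with the fingers: do not lift the panel, and leave the things standing around and on the case where they are.

Things in the scene. Friction and masses are not known exactly. Their poses are not given: they have to be found in the camera images.
- gearcase: Grey painted steel case, 242 (x) by 200 mm (y), fixed. Origin: table level under its middle; x points from the panel's free front edge to its hinge, z up. Front face at x = -110 mm; the solid rear block (x = 72 to 132 mm, top 116 mm above the table) carries the hinge and a small tin. A short geared shaft sticks out at the -y side to y = -135 mm, 55 mm up. Foot strips in front and behind.
- panel (a joint): Angle of the bare steel panel (180 by 200 by 6 mm, the case's top) about its hinge, which runs along the case's y: 0 = shut (panel top 117 mm above the table), positive = front edge up. A spring holds it ajar at about 0.14 rad; about 8 N at the fastener holds it shut; released, it rises again unless the fastener is locked. Locked, it has about 0.02 rad of play.
- hinge (a point): Middle of the panel's hinge line: x = 70 mm in the case's frame, 112 mm above the table, 130 mm behind the fastener's axis.
- dial (a joint): Turn of the fastener, positive clockwise seen from above: 0 = unlocked stop, 1.57 = locked stop; stays where it is left (friction about 0.06 N m). Starts 0 to 0.3. At 0 the slot lies across the case (along the case's y, parallel to the panel's front edge); locked, it lies fore and aft (along the case's x).
- slot (a point): Middle of the slot's floor, on the fastener's axis (x = -60 mm in the case's frame; 121 mm above the table when shut, about 18 mm higher ajar). Dark steel disc 88 mm across, two half-moon aluminium lugs 18 mm high; between them the slot, 34 mm wide, straight across, open at both ends, flat floor. x: along the slot, to the end that goes from the case's -y side to the front when locking; z up the axis.
- keeper (a point): Middle of the keeper on the case's front wall, under the panel. A tongue below the panel, along the slot's x, turns with the fastener; from about 1.1 rad on it goes under the keeper if the panel is held shut (below about 0.03 rad). If turned with the panel ajar, it lies on top of the keeper and blocks the panel until turned back.
- bowl: Leave alone. White bisque bowl 120 mm across, 50 mm high, beside the case; origin under its foot.
- glaze_jar: Leave alone. Clear jar with a white lid, 64 mm across, 85 mm high, beside the case; origin under its foot.
- grease_tin: Leave alone. Small bare tin, 44 mm across, 35 mm high, standing on the case's rear block; origin under its foot.
- wrench: Leave alone. Steel wrench lying flat beside the case at its +y side; origin at its underside, midway.
- pot_foot: Leave alone. Waisted terracotta pot stand, 60 mm across, 50 mm high, near the case's shaft; origin under its foot.

How it is judged (in metres and radians):
At the end, for the whole second after the job is handed in: The panel is shut (within 0.035 rad, about 5 mm at the fastener) and stays so by itself, and the fastener is turned to within 0.17 rad (10 degrees) of its locked stop (value of joint panel below 0.035 rad and value of joint dial above 1.4 rad and velocity of joint panel below 0.05 rad/s); the robot touches nothing.
It fails at once if the panel is lifted well beyond where its spring holds it (over 0.22 rad) (value of joint panel above 0.22 rad).
It fails at once if the panel or fastener is forced (over 60 N) (contact force between any of the arm, the fingers and panel above 60 N).
It fails at once if one of the things on or around the case is moved over 20 mm (distance of any of bowl, glaze_jar, grease_tin, wrench, pot_foot from where it was at the start of the episode above 0.02 m).
It also fails if it takes over 35 s, if anything falls off the work surface, if the arm or the gripper's body presses on something with over 40 N, if the wrist force passes 120 N, or if a joint passes its speed limit or range.

## Robot

A 6-joint arm with a two-finger parallel gripper is mounted at the origin on the work surface. World frame = base frame: x ahead of the robot, y to its left, z up, the work surface at z = 0. Lengths are in m, angles in degrees, forces in N, time in s.
With the tool pointing down it reaches from about 0.25 to 0.725 m from the base axis. Payload 9.7 kg.
Tool frame: the origin (TCP) lies on the centre line of the jaws, within the pads' length; the fingertips stand 19 mm ahead of it and the grasp point (between the pads) is the TCP; z points along the fingers, y is the direction in which the jaws open and shut (so a half turn about z gives the same grasp; the last joint's range is limited). The gripper opens to 85 mm and grips with 20 to 120 N. Pads are 22 mm wide; open, the fingers measure 114 mm over their backs; the gripper's body (76 mm by 85 mm) begins 54 mm behind the grasp point. The pads swing forward as they close: fully open they stand 13 mm farther back than shut.
Start: joints at [-63.083, 4.979, 10.078, 95.1, 0, 90], TCP at [0.249, -0.49, 0.25] pointing down, gripper open.
Joint ranges: [-179.16, 179.16], [-48.56, 103.87], [-65.8, 70.77], [-126.05, 130.52], [-82.76, 87.17], [-180, 180]. Speed limits (degrees/s): [127.2, 127.2, 147.25, 180, 180, 180].

## Interface

Orientations are given as [roll, pitch, yaw] about the fixed x, y, z axes, in that order (R = Rz(yaw) Ry(pitch) Rx(roll)).
In Python, from workcell import bot gives the robot as it stands.
- The arm moves only by the tool servo_tool, never from a script. Its argument "motion" is a list that holds one entry, the list of rows, each a list of 6 numbers: the shift along the tool's x, y, z in mm, then the turn, a rotation vector about the tool's x, y, z in rad. A call has 1 to 5 rows; each row shifts and turns the commanded pose from where the row before left it, along the tool's axes as they then stand; what a row does not reach is not made up. A row lasts 1/10 s, in which the tool goes at most 50 mm and 8.59 degrees, less where a joint would pass 70% of its speed; a pose out of reach is approached as far as the arm can. A call is refused whole if a number of a shift passes 50 or a number of a turn 0.15, either way. A call with a gripper value outside its range is refused whole. "gripper" is the finger opening in mm, from 0 to 85.4, set as the call begins (left out, the last holds). The fingers move at their own pace and stop on an object; "newtons" is the grip in N (left out, the last holds). Time passes only in rows, so rows that do not move let the fingers close. It gives the time, the measured TCP pose, the force and the opening at its end, in the units of the state.
- bot.get_obs(): the state, without advancing time (a new reading comes with each control period).
- bot.camera(name): name is "side" or "top" or "wrist"; returns a dict with "color" (420x560x3 uint8, red, green, blue), "fx", "fy", "cx", "cy" (pixels), "k1" (the pictures are not rectified: a ray, as slopes to the right and down, at radius r is drawn at 1 + k1 r^2 times it, then the intrinsics apply), "R" (3x3) and "t" (3): a world point X has camera coordinates R X + t. Camera axes: x right, y down, z forward; pixel columns grow to the right and rows downward; lengths in m; the calibration is good to about 2 mm. A picture is of the moment at which its call begins. There is no depth.
- bot.job_done(): hands the job in, once; it reports no verdict.
Trained networks look in a picture, given as the dict that the camera call returned (one of the last four; its "shot" number tells which), for a name from the list of things; names that differ only in an ending like _2 or _b are one class to them, and where a whole thing is asked for, a point or a joint stands for the part that bears it (a point fixed in the world has none). Each returns a list of dicts, best first, with "confidence" (0 to 1); they miss things now and then, are a little off and sometimes report something else, mostly with a low value. They report only what shows in the picture. A call takes as long as a camera call.
- bot.look_for(picture, label): "rect" ([left, top, width, height] in pixels, round what is visible of it).
The state is a dict: "time": time; "q": joint angles; "qd": joint speeds; "joint_efforts": joint torques, N m; "ee_pos": TCP position; "tcp_rot": TCP orientation; "wrist_force": force on the tool from outside, world axes, zero at the start; "torque": the same for the moment, N m; "opening": finger opening in m.
Only numpy, scipy, OpenCV 4.12 (cv2) and the standard library are available. Lean on these libraries where they do the work, as an engineer would, in place of code of your own. Each camera call takes 0.05 s, during which the arm holds its last target.

## Working session

There is one attempt and no reset: what is moved stays moved. The work goes in short steps, Python scripts to look and compute and a tool call to move; the robot and the scene stay as the last step left them, time stands still between calls to the robot, and variables do not carry over. Pictures are saved under pics/ and viewed, and the job is handed in when it is done.

Besides the shell and the picture viewer there is one more tool, called after "Call:" as a command line: name --argument value ..., lists and objects as JSON in quotes. servo_tool: Moves the arm, as the interface text tells. Its arguments: {"type":"object","properties":{"motion":{"type":"array","items":{"type":"array","items":{"type":"array","items":{"type":"number"}}}},"gripper":{"type":"number"},"newtons":{"type":"number"}},"required":["motion"]}

```bash
mkdir -p pics; ls; cat > h.py <<'E'
import numpy as np, cv2
from workcell import bot
def ray(c,u,v):
    x=(u-c["cx"])/c["fx"]; y=(v-c["cy"])/c["fy"]
    a,b=x,y
    for _ in range(30):
        r2=a*a+b*b; s=1+c["k1"]*r2; a,b=x/s,y/s
    R=np.array(c["R"]);t=np.array(c["t"])
    return -R.T@t, R.T@np.array([a,b,1.])
def onz(c,u,v,z):
    o,d=ray(c,u,v); return o+d*(z-o[2])/d[2]
def proj(c,X):
    p=np.array(c["R"])@np.array(X)+np.array(c["t"]); a,b=p[:2]/p[2]; s=1+c["k1"]*(a*a+b*b)
    return np.array([c["fx"]*a*s+c["cx"],c["fy"]*b*s+c["cy"]])
def save(c,n): cv2.imwrite("pics/"+n,c["color"][:,:,::-1])
E
python3 - <<'E'
from h import *
for n in ["top","side"]:
    c=bot.camera(n); save(c,n+"0.png")
    print(n,-np.array(c["R"]).T@c["t"],c["fx"])
    for l in ["gearcase","panel","dial","slot","bowl","glaze_jar","grease_tin","wrench","pot_foot"]:
        print(l,[(np.round(d["rect"]).tolist(),round(d["confidence"],2)) for d in bot.look_for(c,l)][:2])
print(bot.get_obs())
E
```

```text
pics
top [0.57321515 0.02713266 1.06700651] 496.3361714867923
gearcase [([309.0, 126.0, 152.0, 165.0], 0.72)]
panel [([327.0, 155.0, 135.0, 128.0], 0.61), ([375.0, 213.0, 50.0, 47.0], 0.55)]
dial [([377.0, 213.0, 53.0, 46.0], 0.95)]
slot [([377.0, 210.0, 48.0, 48.0], 0.97)]
bowl [([252.0, 190.0, 59.0, 56.0], 0.93)]
glaze_jar [([446.0, 186.0, 41.0, 32.0], 0.59), ([378.0, 210.0, 50.0, 49.0], 0.3)]
grease_tin []
wrench [([311.0, 222.0, 19.0, 86.0], 0.64)]
pot_foot [([430.0, 121.0, 36.0, 30.0], 0.7)]
side [0.45445226 0.80560752 0.71486824] 421.16886364088697
gearcase [([266.0, 119.0, 85.0, 55.0], 0.69)]
panel [([265.0, 121.0, 84.0, 52.0], 0.94)]
dial [([301.0, 125.0, 34.0, 26.0], 0.58)]
slot [([304.0, 128.0, 29.0, 20.0], 0.95)]
bowl [([265.0, 201.0, 51.0, 36.0], 0.97)]
glaze_jar []
grease_tin [([252.0, 136.0, 15.0, 20.0], 0.76)]
wrench [([314.0, 212.0, 52.0, 13.0], 0.77)]
pot_foot []
{'time': 1.0, 'q': array([-6.30825916e+01,  4.97874257e+00,  1.00782329e+01,  9.50975945e+01,
       -1.35585016e-03,  9.00009373e+01]), 'qd': array([-0.02716017,  0.01255369, -0.03731602,  0.02448772, -0.10067743,
        0.05425017]), 'joint_efforts': array([ 9.58380697e-04, -5.20111585e+01,  4.64862800e+01,  1.63767523e-03,
        1.35679152e-04,  4.73503604e-06]), 'ee_pos': array([ 0.2489871 , -0.49042494,  0.25028582]), 'tcp_rot': array([1.79998104e+02, 1.35581915e-03, 2.69164711e+01]), 'wrist_force': array([-0.54465064,  0.84360088,  0.41694081]), 'torque': array([-0.03386522,  0.05565779,  0.01564681]), 'opening': 0.08590567557089278}
```

View pics/top0.png

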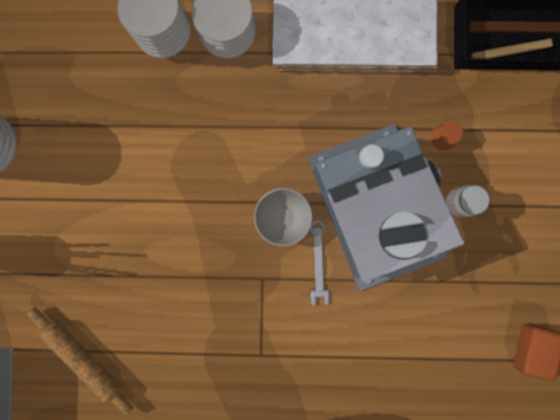

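View pics/side0.png

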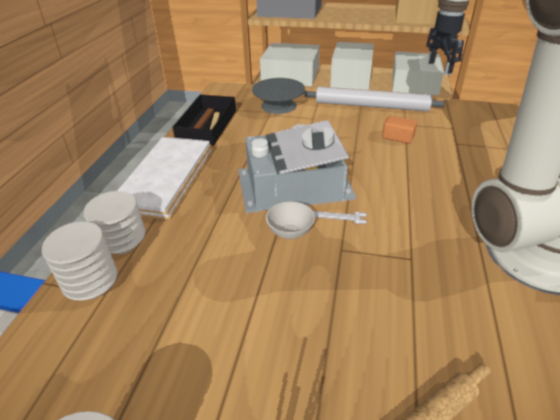

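```bash
python3 - <<'E'
import cv2
a=cv2.imread("pics/top0.png")[110:320,280:490]; cv2.imwrite("pics/top0z.png",cv2.resize(a,(600,600),interpolation=2))
E
```

```text
(no output)
```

View pics/top0z.png

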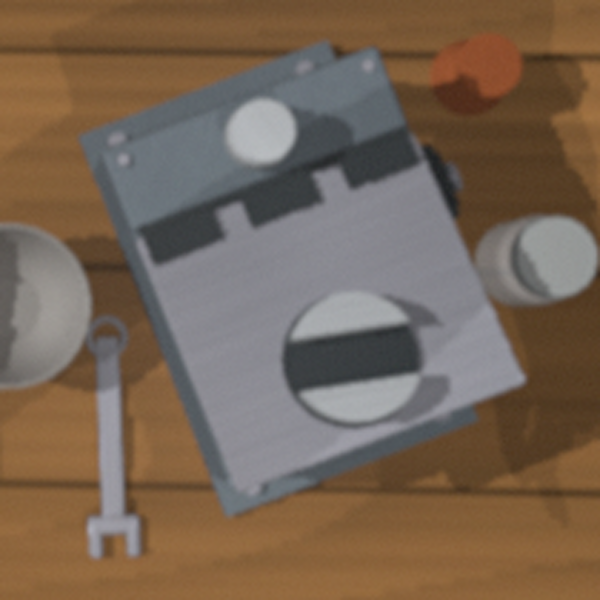

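The top view shows the dial's disc at about (403, 235). Its slot is turned about 9° clockwise from the front edge. The tin, jar, pot foot, bowl and wrench are all clear of the disc. Next I'll measure.

```bash
python3 - <<'E'
from h import *
c=bot.camera("top")
f=lambda x,y:(280+x*.35-.3,110+y*.35-.3)
# dial disc level (ajar floor ~0.139); lugs top ~0.157
for z in (.139,.148,.157): print("dial",z,onz(c,*f(353,357),z))
a=onz(c,*f(290,368),.139);b=onz(c,*f(418,350),.139);print("slot ends",a,b)
for (p,q) in [((287,343),(410,325)),((300,389),(421,372))]:
    a=onz(c,*f(*p),.157);b=onz(c,*f(*q),.157);print("lug edge",np.degrees(np.arctan2((b-a)[1],(b-a)[0])))
A=onz(c,*f(240,488),.142);B=onz(c,*f(525,380),.142);print("front edge",A,B,np.linalg.norm(B-A),np.degrees(np.arctan2((B-A)[1],(B-A)[0])))
A=onz(c,*f(105,160),.116);B=onz(c,*f(378,48),.116);print("rear block",A,B,np.linalg.norm(B-A),np.degrees(np.arctan2((B-A)[1],(B-A)[0])))
A=onz(c,*f(260,132),.151);print("tin",A)
s=bot.camera("side")
a=cv2.resize(s["color"][100:220,230:390],(800,600),interpolation=2)
save({"color":a},"sidez.png")
E
```

```text
dial 0.139 [ 0.57065434 -0.1909933   0.139     ]
dial 0.148 [ 0.57067917 -0.18887787  0.148     ]
dial 0.157 [ 0.57070401 -0.18676243  0.157     ]
slot ends [ 0.56290715 -0.15016185  0.139     ] [ 0.57581112 -0.23312999  0.139     ]
lug edge -80.84658129873661
lug edge -81.16047751796607
front edge [ 0.4848516  -0.11791244  0.142     ] [ 0.55737241 -0.30147141  0.142     ] 0.1973655568244782 -68.44192507489859
rear block [ 0.70052009 -0.02970023  0.116     ] [ 0.77847418 -0.21228266  0.116     ] 0.1985275363240021 -66.87980317987211
tin [ 0.71524607 -0.12754971  0.151     ]
```

View pics/sidez.png

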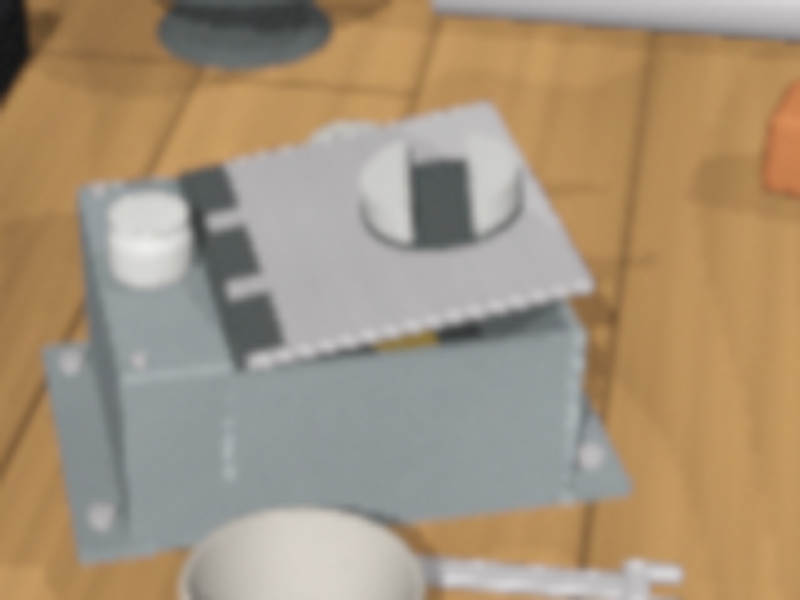

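The side view shows the panel ajar, with the slot (zoom 443, 200) open across the disc. I'll triangulate it against the top view and test the yaw convention with a first move.

```bash
python3 - <<'E'
from h import *
c=bot.camera("side")
for z in (.135,.139,.143): print(onz(c,318.4,139.8,z))
print(proj(c,[.571,-.190,.139]))
q=bot.get_obs()["q"];print(q)
# goal yaw: tool y along slot +-; tool down: R=Rz(yaw)Rx(180): tool y=(sin yaw,-cos yaw)
for s in (-81,99): print("yaw", s+90)
E
```

```text
[ 0.56862656 -0.19679706  0.135     ]
[ 0.56783898 -0.18988235  0.139     ]
[ 0.56705139 -0.18296765  0.143     ]
[317.24416836 139.67288806]
[-6.30813101e+01  4.97748611e+00  1.00775633e+01  9.50998971e+01
  1.08281219e-03  9.00009619e+01]
yaw 9
yaw 189
```

Call:
servo_tool --motion '[[[0,0,0,0,0,0.1],[0,0,0,0,0,0.1]]]' --gripper 45

```text
time: 1.35
ee_pos: [0.249, -0.4904, 0.2503]
tcp_rot: [180.0, -0.0, 15.2]
wrist_force: [0.4, -0.1, -0.5]
opening: 0.0594
```

```bash
python3 - <<'E'
from h import *
o=bot.get_obs();print(o["q"],o["tcp_rot"],o["ee_pos"],o["opening"],o["time"])
E
```

```text
[-6.30841747e+01  4.97925349e+00  1.00785124e+01  9.50986374e+01
  1.25296903e-03  1.01685744e+02] [ 1.79999645e+02 -1.35288514e-03  1.52300808e+01] [ 0.24898206 -0.49042183  0.25028342] 0.05935995180122881 1.35
```

Call:
servo_tool --motion '[[[20,-10,0,0,0,-0.1],[38,-24,0,0,0,0],[38,-24,0,0,0,0],[38,-24,0,0,0,0],[38,-24,0,0,0,0]]]'

```text
time: 1.85
ee_pos: [0.3733, -0.3296, 0.2504]
tcp_rot: [180.0, -0.0, 21.2]
wrist_force: [0.7, -0.9, 0.2]
opening: 0.0447
```

Call:
servo_tool --motion '[[[38,-24,0,0,0,0],[38,-24,0,0,0,0],[38,-24,0,0,0,0],[38,-24,0,0,0,0],[38,-24,0,0,0,0]]]'

```text
time: 2.35
ee_pos: [0.5073, -0.1487, 0.2505]
tcp_rot: [180.0, -0.0, 21.2]
wrist_force: [0.5, 0.1, -0.2]
opening: 0.0451
```

Call:
servo_tool --motion '[[[0,0,0,0,0,-0.149],[0,0,0,0,0,-0.149],[0,0,0,0,0,-0.149],[0,0,0,0,0,-0.149],[0,0,0,0,0,-0.149]]]'

```text
time: 2.85
ee_pos: [0.5065, -0.1504, 0.2503]
tcp_rot: [-180.0, 0.0, 64.2]
wrist_force: [0.1, 0.9, 0.1]
opening: 0.0451
```

Call:
servo_tool --motion '[[[0,0,0,0,0,-0.149],[0,0,0,0,0,-0.149],[0,0,0,0,0,-0.149],[0,0,0,0,0,-0.149],[0,0,0,0,0,-0.149]]]'

```text
time: 3.35
ee_pos: [0.5064, -0.1504, 0.2503]
tcp_rot: [-180.0, -0.0, 106.9]
wrist_force: [1.1, 0.6, -0.3]
opening: 0.045
```

Call:
servo_tool --motion '[[[0,0,0,0,0,-0.149],[0,0,0,0,0,-0.149],[0,0,0,0,0,-0.149],[0,0,0,0,0,-0.149],[0,0,0,0,0,-0.149]]]'

```text
time: 3.85
ee_pos: [0.5064, -0.1504, 0.2503]
tcp_rot: [-180.0, 0.0, 149.6]
wrist_force: [1.0, -0.6, -0.4]
opening: 0.0448
```

Call:
servo_tool --motion '[[[0,0,0,0,0,-0.138],[0,0,0,0,0,-0.138],[0,0,0,0,0,-0.138],[0,0,0,0,0,-0.138],[0,0,0,0,0,-0.137]]]'

```text
time: 4.35
ee_pos: [0.5064, -0.1504, 0.2503]
tcp_rot: [180.0, -0.0, -171.0]
wrist_force: [1.0, -0.4, -0.8]
opening: 0.0452
```

Call:
servo_tool --motion '[[[-20,-17,0,0,0,0],[-20,-17,0,0,0,0],[-18,-15,0,0,0,0],[0,0,0,0,0,0]]]'

```text
time: 4.75
ee_pos: [0.5726, -0.1911, 0.2488]
tcp_rot: [180.0, -0.1, -171.3]
wrist_force: [-0.6, 0.5, -0.5]
opening: 0.0448
```

```bash
python3 - <<'E'
from h import *
print(bot.get_obs()["ee_pos"],bot.get_obs()["tcp_rot"])
c=bot.camera("wrist"); save(c,"w1.png")
print([(d["rect"],d["confidence"]) for d in bot.look_for(c,"slot")])
t=bot.camera("top"); save({"color":cv2.resize(t["color"][110:320,280:490],(600,600),interpolation=2)},"top1.png")
E
```

```text
[ 0.57261514 -0.19111584  0.2488332 ] [ 1.79975232e+02 -6.22539542e-02 -1.71314941e+02]
[([224.2, 149.5, 112.3, 124.8], 0.97)]
```

View pics/w1.png

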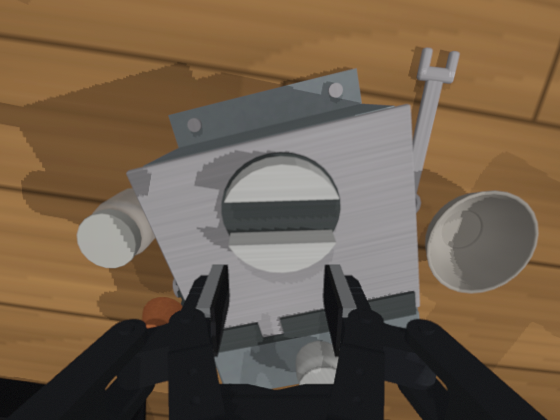

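```bash
python3 - <<'E'
from h import *
c=bot.camera("wrist"); o=bot.get_obs(); print(o["ee_pos"],o["tcp_rot"])
print(-np.array(c["R"]).T@c["t"])
save({"color":cv2.resize(c["color"][140:290,200:360],(800,750),interpolation=2)[:600]},"w1z.png")
cen=np.array([.5706,-.191]); 
for z in (.139,.157):print(z,proj(c,[*cen,z]))
import math
for a in (99-4,99,99+4):
  d=np.array([math.cos(math.radians(a)),math.sin(math.radians(a))])
  print(a,[proj(c,[*(cen+s*.044*d),.139]).round(1) for s in(-1,1)])
E
```

```text
[ 0.57064674 -0.1897419   0.25046364] [ 1.79992998e+02 -8.54106244e-03 -1.71272472e+02]
[ 0.48807076 -0.20273894  0.37355456]
0.139 [274.5988138  215.70808397]
0.157 [274.50584707 224.42048811]
95 [array([215.3, 212.1]), array([333.4, 219.3])]
99 [array([215.4, 216. ]), array([333.8, 215.5])]
103 [array([215.8, 219.8]), array([333.9, 211.5])]
```

View pics/w1z.png

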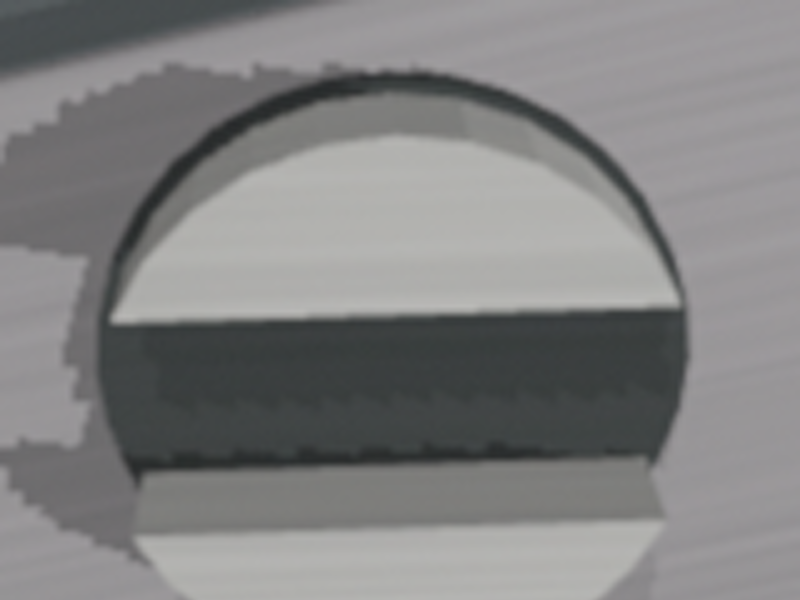

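The wrist view agrees with the top view to 0.3 px across the slot. Along it they differ by about 3 mm, where the fit is uncritical. Slot angle is about 100°, and the tool's is 98.7°. Descending.

Call:
servo_tool --motion '[[[0,2,20,0,0,-0.025],[0,0,25,0,0,0],[0,0,20,0,0,0],[0,0,8,0,0,0],[0,0,0,0,0,0]]]'

```text
time: 5.45
ee_pos: [0.5701, -0.1877, 0.1769]
tcp_rot: [180.0, -0.1, -169.8]
wrist_force: [-0.3, 0.2, -0.7]
opening: 0.0449
```

Call:
servo_tool --motion '[[[0,0,3,0,0,0],[0,0,3,0,0,0],[0,0,2,0,0,0],[0,0,0,0,0,0]]]'

```text
time: 5.85
ee_pos: [0.5709, -0.1881, 0.1694]
tcp_rot: [-180.0, 0.0, -169.8]
wrist_force: [0.1, -0.5, -0.6]
opening: 0.0448
```

```bash
python3 - <<'E'
from h import *
c=bot.camera("wrist"); save(c,"w2.png")
c=bot.camera("side"); save({"color":cv2.resize(c["color"][70:190,230:390],(800,600),interpolation=2)},"s2.png")
o=bot.get_obs(); print(o["ee_pos"],o["tcp_rot"],o["wrist_force"])
E
```

```text
[ 0.57093273 -0.18813306  0.16945567] [-1.79994769e+02  8.03942294e-03 -1.69846985e+02] [-0.39765555 -0.88748732  0.27779638]
```

View pics/w2.png

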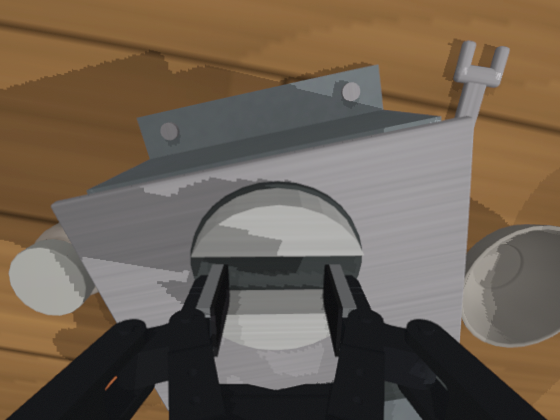

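View pics/s2.png

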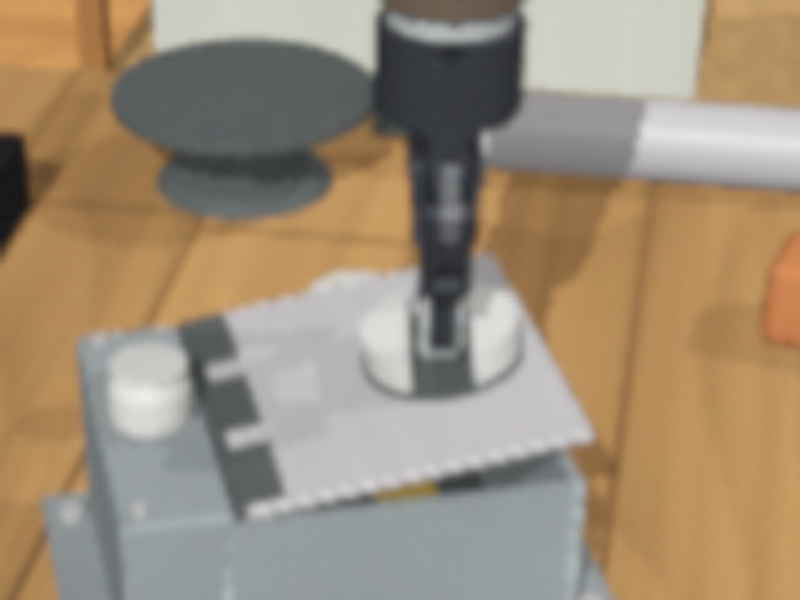

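The fingertips are centred between the lugs in both views. Moving down until contact.

Call:
servo_tool --motion '[[[0,0,2.5,0,0,0],[0,0,2.5,0,0,0],[0,0,2.5,0,0,0],[0,0,2.5,0,0,0],[0,0,0,0,0,0]]]'

```text
time: 6.45
ee_pos: [0.5707, -0.188, 0.1588]
tcp_rot: [180.0, -0.0, -169.8]
wrist_force: [-0.4, -0.1, -0.6]
opening: 0.0449
```

Call:
servo_tool --motion '[[[0,0,2,0,0,0],[0,0,2,0,0,0],[0,0,2,0,0,0],[0,0,2,0,0,0],[0,0,0,0,0,0]]]'

```text
time: 6.95
ee_pos: [0.5708, -0.1882, 0.1511]
tcp_rot: [-180.0, -0.0, -169.9]
wrist_force: [-2.3, -1.3, 3.1]
opening: 0.0451
```

Call:
servo_tool --motion '[[[0,0,2,0,0,0],[0,0,2,0,0,0],[0,0,2,0,0,0],[0,0,2,0,0,0],[0,0,0,0,0,0]]]'

```text
time: 7.45
ee_pos: [0.5709, -0.1884, 0.1433]
tcp_rot: [-180.0, 0.0, -169.9]
wrist_force: [-0.8, -2.6, 5.7]
opening: 0.0452
```

Call:
servo_tool --motion '[[[0,0,1.5,0,0,0],[0,0,1.5,0,0,0],[0,0,1,0,0,0],[0,0,0,0,0,0]]]'

```text
time: 7.85
ee_pos: [0.571, -0.1883, 0.1397]
tcp_rot: [-180.0, 0.0, -169.9]
wrist_force: [-2.2, -1.5, 6.6]
opening: 0.0452
```

Call:
servo_tool --motion '[[[0,0,1,0,0,0],[0,0,1,0,0,0],[0,0,0,0,0,0]]]'

```text
time: 8.15
ee_pos: [0.5709, -0.1883, 0.1379]
tcp_rot: [-180.0, 0.0, -169.8]
wrist_force: [-2.8, -2.4, 8.1]
opening: 0.045
```

Call:
servo_tool --motion '[[[0,0,1,0,0,0],[0,0,1,0,0,0],[0,0,0,0,0,0]]]'

```text
time: 8.45
ee_pos: [0.5709, -0.1883, 0.1376]
tcp_rot: [-179.9, 0.1, -169.8]
wrist_force: [-7.2, -1.2, 18.0]
opening: 0.0451
```

```bash
python3 - <<'E'
from h import *
c=bot.camera("side"); save({"color":cv2.resize(c["color"][70:190,230:390],(800,600),interpolation=2)},"s3.png")
o=bot.get_obs(); print(o["ee_pos"],o["tcp_rot"],o["wrist_force"],o["q"])
E
```

```text
[ 0.57094607 -0.18830686  0.13763839] [-1.79924609e+02  1.08202017e-01 -1.69850495e+02] [-6.75974945 -1.26712027 17.31466324] [-1.82467797e+01  1.10855080e+01  4.42423660e+00  8.32076921e+01
 -1.48624858e-02 -2.83962308e+01]
```

View pics/s3.png

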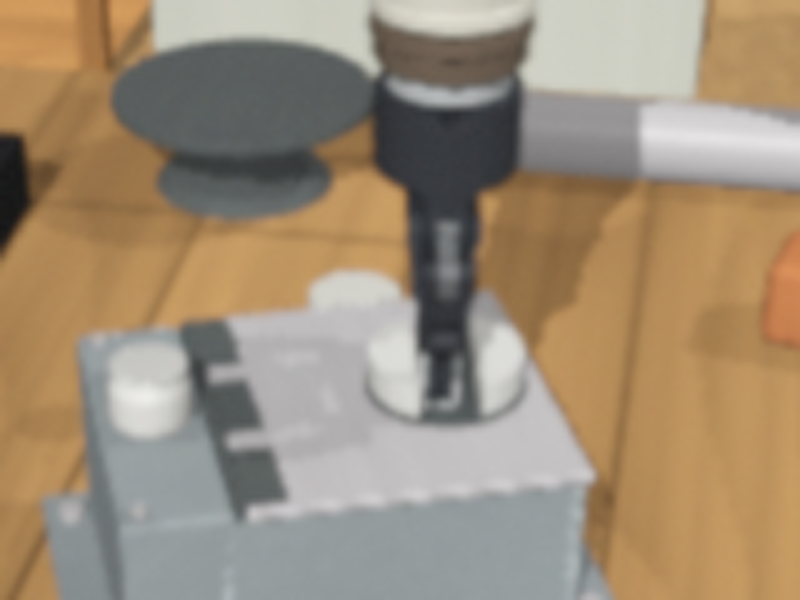

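The panel is flat on the case. The axis moved about 2.4 mm forward as it shut, so I'll follow that shift and start turning.

Call:
servo_tool --motion '[[[1.2,0,0,0,0,0.05],[1.2,0,0,0,0,0.05],[0,0,0,0,0,0.08],[0,0,0,0,0,0.08],[0,0,0,0,0,0]]]'

```text
time: 9.0
ee_pos: [0.5705, -0.1893, 0.1377]
tcp_rot: [-179.9, 0.4, 175.1]
wrist_force: [2.0, -5.2, 13.4]
opening: 0.0448
```

Call:
servo_tool --motion '[[[0,0,0,0,0,0.08],[0,0,0,0,0,0.08],[0,0,0,0,0,0.08],[0,0,0,0,0,0.08],[0,0,0,0,0,0]]]'

```text
time: 9.5
ee_pos: [0.5701, -0.1901, 0.1377]
tcp_rot: [-179.9, 0.4, 156.7]
wrist_force: [1.3, -9.1, 13.1]
opening: 0.0449
```

Call:
servo_tool --motion '[[[-0.4,-1,0,0,0,0.09],[0,0,0,0,0,0.09],[0,0,0,0,0,0.09],[0,0,0,0,0,0.09],[0,0,0,0,0,0]]]'

```text
time: 10.0
ee_pos: [0.5695, -0.1914, 0.1377]
tcp_rot: [-180.0, 0.3, 136.1]
wrist_force: [-1.8, -9.0, 14.2]
opening: 0.0454
```

```bash
python3 - <<'E'
from h import *
c=bot.camera("wrist"); save(c,"w4.png")
o=bot.get_obs(); print(o["ee_pos"],o["tcp_rot"],o["wrist_force"],o["torque"])
E
```

```text
[ 0.56954849 -0.19136154  0.1376743 ] [-179.9910863     0.33984822  136.18593014] [-1.21122769 -9.67370416 14.33700467] [-1.96339585  0.35932841 -0.01971633]
```

View pics/w4.png

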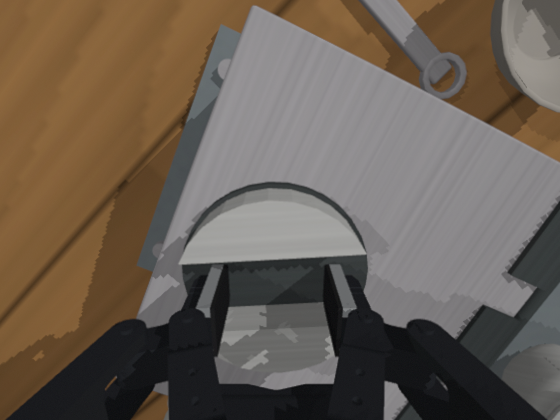

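The dial follows the fingers, now turned about 54°. Continuing.

Call:
servo_tool --motion '[[[0,-0.7,0,0,0,0.09],[0,0,0,0,0,0.09],[0,0,0,0,0,0.09],[0,0,0,0,0,0.09],[0,0,0,0,0,0]]]'

```text
time: 10.55
ee_pos: [0.5686, -0.1921, 0.1377]
tcp_rot: [180.0, 0.3, 115.4]
wrist_force: [-4.3, -10.6, 15.1]
opening: 0.0452
```

Call:
servo_tool --motion '[[[0,0,0,0,0,0.07],[0,0,0,0,0,0.07],[0,0,0,0,0,0.07],[0,0,0,0,0,0]]]'

```text
time: 10.95
ee_pos: [0.5687, -0.1906, 0.1377]
tcp_rot: [179.8, 0.1, 103.5]
wrist_force: [-3.5, -2.8, 15.5]
opening: 0.0449
```

```bash
python3 - <<'E'
from h import *
c=bot.camera("wrist"); save(c,"w5.png")
o=bot.get_obs(); print(o["ee_pos"],o["tcp_rot"],o["wrist_force"],o["torque"])
E
```

```text
[ 0.56870894 -0.19058589  0.13763627] [1.79836301e+02 1.38938492e-01 1.03604047e+02] [-3.66634724 -2.80213556 15.84198831] [-0.62344986  0.87916036  0.00520056]
```

View pics/w5.png

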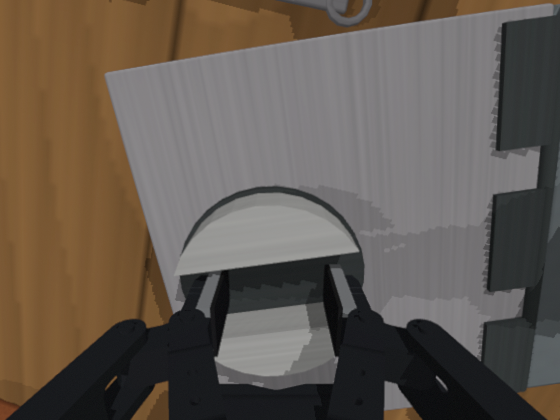

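Call:
servo_tool --motion '[[[0,0,0,0,0,0.05],[0,0,0,0,0,0.04],[0,0,0,0,0,0],[0,0,0,0,0,0]]]'

```text
time: 11.4
ee_pos: [0.569, -0.1886, 0.1377]
tcp_rot: [179.8, -0.1, 98.6]
wrist_force: [-2.2, 7.2, 18.2]
opening: 0.0448
```

```bash
python3 - <<'E'
from h import *
c=bot.camera("wrist"); save(c,"w6.png")
o=bot.get_obs(); print(o["ee_pos"],o["tcp_rot"],o["wrist_force"],o["torque"])
# project panel side edge / slot directions in this view
cen=np.array([.5685,-.190])
import math
for a in (16,19,22.3,25):
    d=np.array([math.cos(math.radians(a)),math.sin(math.radians(a))]); n=np.array([-d[1],d[0]])
    print(a,[[proj(c,[*(cen+k*.017*n+s*.04*d),.139]).round(0).tolist() for s in(-1,1)] for k in (1,)])
E
```

```text
[ 0.56904423 -0.1885798   0.13764243] [ 1.79761410e+02 -7.87958161e-02  9.86055236e+01] [-1.16812666  7.06907572 17.88670879] [1.39370851 0.61215079 0.44763431]
16 [[[175.0, 281.0], [368.0, 259.0]]]
19 [[[174.0, 286.0], [366.0, 254.0]]]
22.3 [[[174.0, 291.0], [363.0, 250.0]]]
25 [[[174.0, 295.0], [360.0, 246.0]]]
```

View pics/w6.png

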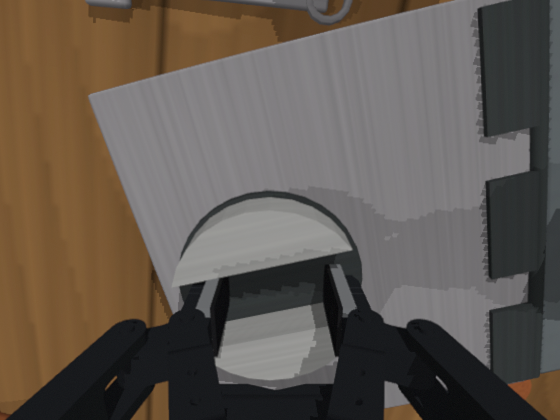

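The torque jumped to 0.45 N m and the slot direction is about 21°, against 22.3° predicted for locked, so the stop is reached. Now I'll unwind slightly within the slack and lift clear.

Call:
servo_tool --motion '[[[0,0,-1,0,0,-0.06],[0,0,-2,0,0,-0.05],[0,0,-4,0,0,0],[0,0,-6,0,0,0],[0,0,-8,0,0,0]]]'

```text
time: 11.95
ee_pos: [0.5675, -0.1896, 0.1556]
tcp_rot: [-179.9, -0.1, 104.8]
wrist_force: [0.2, 0.5, 0.8]
opening: 0.0448
```

Call:
servo_tool --motion '[[[0,0,-20,0,0,0],[0,0,-30,0,0,0],[0,0,-30,0,0,0],[0,0,-20,0,0,0],[0,0,0,0,0,0]]]'

```text
time: 12.45
ee_pos: [0.5689, -0.1906, 0.26]
tcp_rot: [179.7, 0.2, 104.8]
wrist_force: [-0.6, -0.3, 0.5]
opening: 0.0451
```

```bash
python3 - <<'E'
from h import *
c=bot.camera("wrist"); save(c,"w7.png")
s=bot.camera("side"); save({"color":cv2.resize(s["color"][70:190,230:390],(800,600),interpolation=2)},"s7.png")
o=bot.get_obs(); print(o["ee_pos"],o["tcp_rot"],o["wrist_force"],o["torque"])
import math
cen=np.array([.5685,-.189])
for a in (16,19,22.3):
    d=np.array([math.cos(math.radians(a)),math.sin(math.radians(a))]); n=np.array([-d[1],d[0]])
    print(a,[[proj(c,[*(cen+k*.017*n+s*.04*d),.139]).round(0).tolist() for s in(-1,1)] for k in (1,-1)])
E
```

```text
[ 0.56824091 -0.19032881  0.25642887] [1.79964091e+02 3.38302544e-02 1.04758890e+02] [-0.01723707  0.96704472 -0.94026319] [-0.00170273 -0.026622   -0.02198782]
16 [[[223.0, 188.0], [329.0, 185.0]], [[226.0, 230.0], [328.0, 228.0]]]
19 [[[222.0, 191.0], [328.0, 183.0]], [[227.0, 232.0], [329.0, 225.0]]]
22.3 [[[221.0, 194.0], [326.0, 180.0]], [[229.0, 235.0], [330.0, 222.0]]]
```

View pics/w7.png

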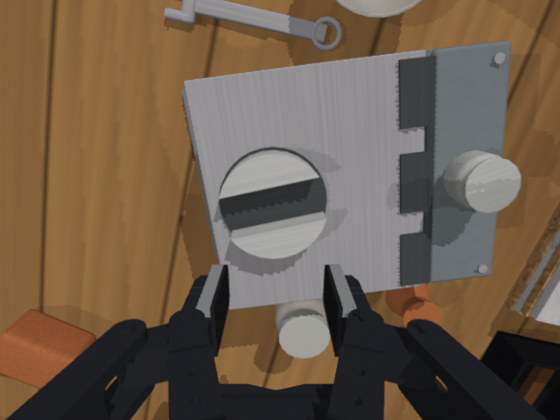

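View pics/s7.png

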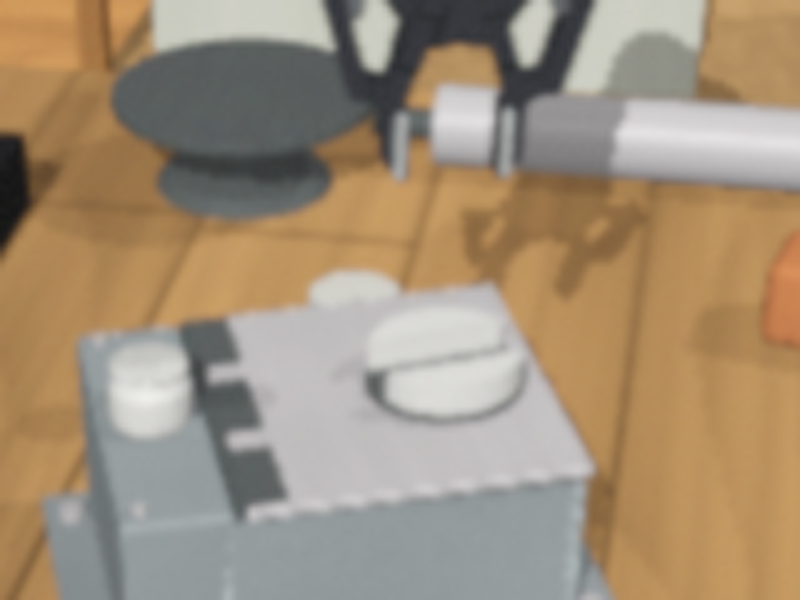

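The panel stays down on its own, but the slot now looks about 5° short of fore-and-aft, so unwinding may have dragged it back. I'll measure that properly.

```bash
python3 - <<'E'
from h import *
c=bot.camera("wrist"); img=c["color"]
o=bot.get_obs(); print(o["time"],o["ee_pos"])
a=lambda p,q,z:(lambda d:np.degrees(np.arctan2(d[1],d[0])))(onz(c,*q,z)-onz(c,*p,z))
z=cv2.resize(img[40:320,170:450],(600,600),interpolation=2); save({"color":z},"w8.png")
g=cv2.cvtColor(img,cv2.COLOR_RGB2GRAY)
segs=cv2.createLineSegmentDetector().detect(g)[0][:,0]
for s in segs:
    p,q=s[:2],s[2:]
    L=np.hypot(*(q-p))
    if L>60 and 170<p[0]<520 and p[1]<320:
        if p[0]>q[0]:p,q=q,p
        print(p.round(),q.round(),"z.117 %.1f z.139 %.1f"%(a(p,q,.117),a(p,q,.139)))
E
```

```text
12.6 [ 0.56796857 -0.19019287  0.25558397]
[219. 201.] [320. 179.] z.117 27.2 z.139 27.2
[185.  80.] [427.  49.] z.117 21.8 z.139 21.8
[232. 233.] [326. 213.] z.117 27.3 z.139 27.3
[195.  12.] [312.  38.] z.117 3.1 z.139 3.1
[223.  -0.] [316.  22.] z.117 2.7 z.139 2.7
[231. 312.] [292. 305.] z.117 23.3 z.139 23.3
[203. 181.] [219. 263.] z.117 -68.1 z.139 -68.1
[437. 189.] [440.  56.] z.117 111.8 z.139 111.8
[183.  83.] [195. 146.] z.117 -69.2 z.139 -69.2
[433. 284.] [436. 194.] z.117 112.0 z.139 112.0
[164. 321.] [181. 230.] z.117 90.1 z.139 90.1
[515.  88.] [554.   0.] z.117 89.9 z.139 89.9
[233. 241.] [326. 222.] z.117 27.5 z.139 27.5
```

View pics/w8.png

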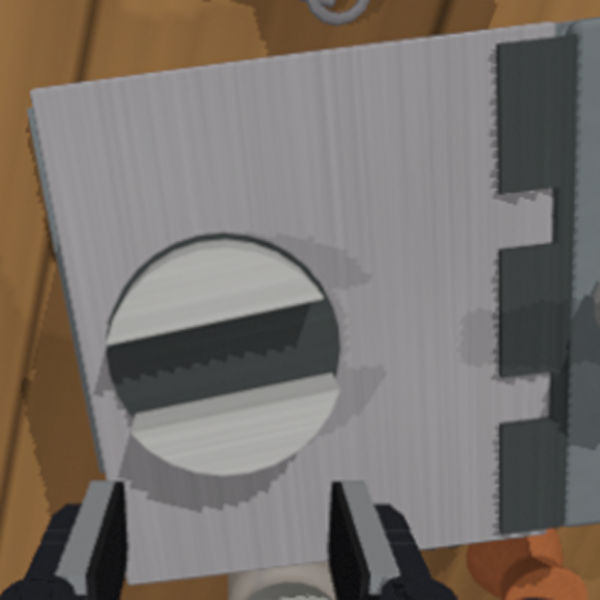

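The slot reads 27.3° and the panel edges about 22°, so the dial is near 1.48 rad. That passes, but isn't at the stop. There's time to go back in, turn it home and leave with less unwinding.

```bash
python3 - <<'E'
from h import *
c=bot.camera("wrist");o=bot.get_obs()
m=onz(c,(219+320+232+326)/4-.0,(201+179+233+213)/4,.139); print("slot mid",m)
print("disc", onz(c,(219.5+328.5)/2,204.5,.121), o["ee_pos"],o["tcp_rot"])
E
```

```text
slot mid [ 0.56471084 -0.18609935  0.139     ]
disc [ 0.56548011 -0.19019516  0.121     ] [ 0.56780534 -0.19008667  0.25516353] [-1.79928696e+02 -4.05113488e-02  1.04769183e+02]
```

Call:
servo_tool --motion '[[[0,0,0,0,0,-0.1],[0,0,0,0,0,-0.1],[0,0,0,0,0,0]]]'

```text
time: 12.95
ee_pos: [0.5677, -0.19, 0.2551]
tcp_rot: [-179.9, -0.1, 116.3]
wrist_force: [0.1, -0.1, 0.4]
opening: 0.0453
```

Call:
servo_tool --motion '[[[1,-2,25,0,0,0],[0,0,30,0,0,0],[0,0,25,0,0,0],[0,0,10,0,0,0],[0,0,0,0,0,0]]]'

```text
time: 13.45
ee_pos: [0.565, -0.1898, 0.1646]
tcp_rot: [-179.9, -0.1, 116.1]
wrist_force: [1.2, 0.3, -0.1]
opening: 0.0449
```

Call:
servo_tool --motion '[[[0,0,4,0,0,0],[0,0,4,0,0,0],[0,0,4,0,0,0],[0,0,3,0,0,0],[0,0,0,0,0,0]]]'

```text
time: 13.95
ee_pos: [0.5656, -0.19, 0.1509]
tcp_rot: [-180.0, -0.0, 116.2]
wrist_force: [-0.0, 0.6, 0.0]
opening: 0.045
```

Call:
servo_tool --motion '[[[0,0,3,0,0,0],[0,0,3,0,0,0],[0,0,3,0,0,0],[0,0,1.5,0,0,0],[0,0,0,0,0,0]]]'

```text
time: 14.45
ee_pos: [0.5657, -0.19, 0.1411]
tcp_rot: [180.0, 0.0, 116.2]
wrist_force: [-1.7, 1.1, 5.5]
opening: 0.0455
```

Call:
servo_tool --motion '[[[0,0,1,0,0,0],[0,0,1,0,0,0],[0,0,0,0,0,0]]]'

```text
time: 14.75
ee_pos: [0.5656, -0.1901, 0.1394]
tcp_rot: [180.0, 0.0, 116.2]
wrist_force: [-2.0, 0.8, 5.8]
opening: 0.045
```

Light contact at 6 N, and the panel is moving within its locked play. Turning to the stop.

Call:
servo_tool --motion '[[[0,0,1,0,0,0.08],[0,0,0,0,0,0.08],[0,0,0,0,0,0.08],[0,0,0,0,0,0.04],[0,0,0,0,0,0]]]'

```text
time: 15.25
ee_pos: [0.5664, -0.1898, 0.1389]
tcp_rot: [179.9, 0.0, 100.2]
wrist_force: [1.2, 2.5, 5.3]
opening: 0.0451
```

```bash
cat > ang.py <<'E'
from h import *
def run():
    c=bot.camera("wrist")
    o=bot.get_obs(); print(o["time"],o["ee_pos"],o["tcp_rot"],o["wrist_force"],o["torque"])
    a=lambda p,q,z:(lambda d:np.degrees(np.arctan2(d[1],d[0])))(onz(c,*q,z)-onz(c,*p,z))
    g=cv2.cvtColor(c["color"],cv2.COLOR_RGB2GRAY)
    for s in cv2.createLineSegmentDetector().detect(g)[0][:,0]:
        p,q=s[:2],s[2:]
        if np.hypot(*(q-p))>60 and p[1]<330:
            if p[0]>q[0]:p,q=q,p
            A=a(p,q,.13)
            if 10<A<35: print(p.round(),q.round(),round(A,1))
    return c
E
python3 -c "
from ang import *
run()"
```

```text
15.3 [ 0.56644331 -0.18981862  0.13883962] [1.79872866e+02 1.53241564e-02 1.00207270e+02] [1.01845621 2.50988824 6.96346206] [ 0.45328379 -0.04283139  0.07456093]
[179. 283.] [360. 249.] 22.1
[235.  54.] [485.  -1.] 21.9
[228. 319.] [310. 304.] 22.2
[100.  86.] [235.  54.] 21.9
[223. 344.] [308. 329.] 22.1
```

The slot (22.1°) is now parallel to the panel edges (21.9°). Lifting straight out.

Call:
servo_tool --motion '[[[0,0,0,0,0,0.03],[0,0,0,0,0,-0.05],[0,0,-3,0,0,0],[0,0,-4,0,0,0],[0,0,-5,0,0,0]]]'

```text
time: 15.8
ee_pos: [0.5652, -0.1899, 0.1494]
tcp_rot: [-179.9, -0.0, 101.3]
wrist_force: [-1.3, 1.8, -1.2]
opening: 0.0451
```

Call:
servo_tool --motion '[[[0,0,-10,0,0,0],[0,0,-25,0,0,0],[0,0,-40,0,0,0],[0,0,-40,0,0,0],[0,0,0,0,0,0]]]'

```text
time: 16.3
ee_pos: [0.5669, -0.1908, 0.2718]
tcp_rot: [179.6, 0.3, 101.3]
wrist_force: [0.2, -0.3, 0.3]
opening: 0.0448
```

```bash
python3 -c "
from ang import *
c=run(); save(c,'w9.png')
s=bot.camera('side'); save(s,'s9.png')"
```

```text
16.35 [ 0.56665573 -0.19068735  0.26884983] [179.7050865    0.19880656 101.30476668] [ 0.29463229  0.19497387 -0.36929611] [ 0.03657301 -0.00064122 -0.01038704]
[223. 195.] [318. 173.] 24.5
[183.  86.] [412.  41.] 21.9
[234. 226.] [324. 205.] 24.5
[237. 233.] [323. 214.] 24.7
```

View pics/w9.png

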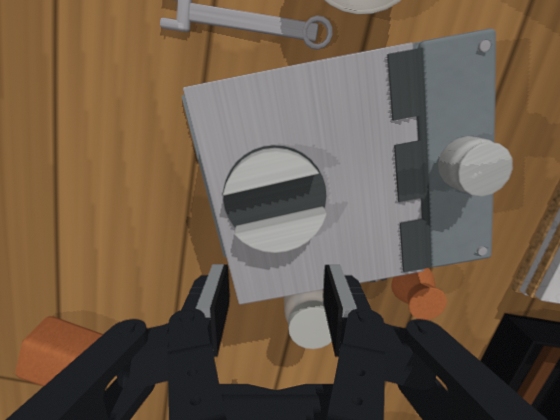

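View pics/s9.png

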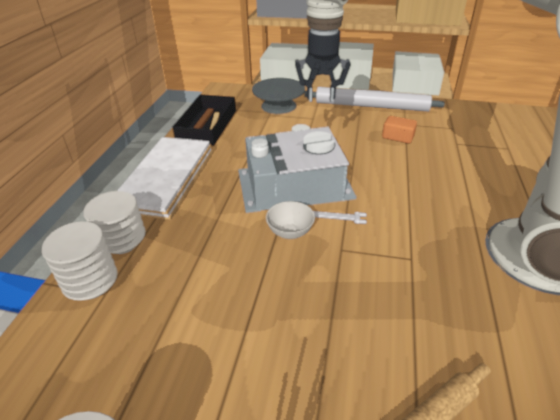

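The slot is now 2.6° off fore-and-aft, so the dial is about 1.53 rad. The panel is flat, the arm is clear and everything around the case is in place. Handing in.

```bash
python3 -c "
from h import *
c=bot.camera('side')
for l in ['bowl','grease_tin','wrench']: print(l,[d['rect'] for d in bot.look_for(c,l)][:1])
print(bot.get_obs()['time'],bot.get_obs()['wrist_force']); print(bot.job_done())"
```

```text
bowl [[264.6, 202.3, 48.5, 34.3]]
grease_tin [[252.7, 132.0, 13.3, 22.7]]
wrench [[314.8, 207.6, 50.2, 17.1]]
16.6 [ 0.24807838 -0.00474858 -0.08090768]
the job is handed in; nothing more can be done
None
```

The panel is shut and locked, and it stays down with the gripper about 13 cm above it. I handed the job in at 16.6 s, and no verdict was reported.

- **What I did:** I set both fingertips in the slot, spread along it, and pressed the panel shut. The readings showed at most about 18 N of downward push. I then turned the fastener clockwise until the torque jumped at its stop (0.45 N m).
- **What went wrong:** As I first let go, unwinding the tool dragged the fastener back about 5°. I went in again with about 6 N, turned it until the slot read parallel to the panel's edges, and lifted straight out.
- **Last checks:** The slot sits 2.6° short of fore-and-aft, so the fastener is at about 1.53 rad rather than fully on its stop; at least 1.4 is required. In the camera images the panel lies flat, and the wrist force is near zero.
- **Things around the case:** The bowl, tin and wrench show in the side view where they were at the start, within the detector's scatter. I did not measure the jar and pot foot again; in the last wrist picture they look upright and undisturbed.

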